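Make up the column-change kit and the sampling kit

TASK

Make up the two kits on the bench. The column-change tray (the one with two small pockets) gets the bare steel column, laid in its two notched saddles, and the two finger-tight fittings, one laid lengthwise in each pocket; the sampling tray (the one with the round collar) gets the syringe, laid in its saddles, and the small clear bottle, standing upright in the collar. Never tip that bottle over, and leave the amber bottle, the beaker and the marker pen where they are; mind the tall instruments close behind the trays.

Things in the scene. Friction and masses are not known exactly. Their poses are not given: they have to be found in the camera images.
- column_tray: Fixed grey tray 92 (x) x 224 (y) mm with two small pockets; floor 4, rim 8 mm high. Origin: centre of underside. The column lies along y in two white saddles at x +22, y +70 and -70 mm, each 26 mm long: seat 10 mm up, notch 32 mm wide, cheeks up to 22 mm; free for fingers between them. Pockets, long along y: centres x -23, y +55 and -55 mm, inside 30 x 66 mm, floor 4, edge 8 mm up.
- sampling_tray: Fixed grey tray 92 (x) x 224 (y) mm with one round collar; floor 4, rim 8 mm high. Origin: centre of underside. The syringe lies along y, its middle at x 0, y -42 mm, in two white saddles (y -14 to +30 and -111 to -73 mm): seat 10 mm up, notch 32 mm wide, cheeks up to 22 mm; 59 mm free between them. Collar for the bottle at x 0, y +71 mm: 72 mm inside, floor 4, edge 20 mm up.
- lc_column: Bare steel chromatography column lying flat, 188 mm long along its y: a 14 mm thick nut near each end (60 to 80 mm from the middle), between them a bare tube about 10 mm thick with its axis 7 mm above the underside; 140 g. Origin: middle of its underside. Grip the tube at the middle; either way round is right.
- syringe: Clear syringe lying flat along its y, 126 mm long, 15 mm high: barrel 15 mm wide from y -51 to +19 mm, then a 26 mm wide flange, thin plunger rod and thumb disc (y +62; the plunger does not move). Origin: on the underside at mid-length. Grip the barrel between y -20 and +5 mm; either way round in the saddles is right.
- bottle_100: Clear 100 mL laboratory bottle with a large grey cap, 56 mm in diameter up to 46 mm height, then tapering towards the cap; 108 mm tall, about 160 g. Stands upright; grip it about half-way up, high enough for the gripper to clear the cap. Origin: centre of its underside, z along its axis.
- beaker: Clear 50 mL beaker, a third full, 45 mm in diameter, 56 mm tall; not part of either kit, stays where it stands. Origin: centre of its underside.
- fitting_a: Beige plastic finger-tight fitting lying flat along its y, 42 mm long overall: knurled head 12 mm wide and 12 mm high from y +3 to +21 mm (grip it there, about y +12 mm), thinner thread and stub towards -y. Origin: on the underside at mid-length. Either way round in a pocket is right, and either fitting in either pocket.
- fitting_b: The other, identical beige plastic finger-tight fitting lying flat along its y, 42 mm long overall: knurled head 12 mm wide and 12 mm high from y +3 to +21 mm (grip it there, about y +12 mm), thinner thread and stub towards -y. Origin: on the underside at mid-length. Either way round in a pocket is right, and either fitting in either pocket.
- amber_bottle: Amber-brown bottle with a black cap, 60 mm in diameter, 122 mm tall, standing in a gap behind the trays; not part of either kit, stays where it stands. Origin: centre of its underside. (Instrument stacks over 0.5 m tall line the back of the bench: their fronts are at x = 0.54 m, with gaps at y -0.29 to -0.02 and 0.26 to 0.46 m. Swing sideways nearer to the robot than that.)
- marker: White and red marker pen lying on the table, 135 mm long along its y, 17 mm thick; not part of either kit, stays where it lies. Origin: middle of its underside.

How it is judged:
At the end, for the whole second after the job is handed in: Column (within 11 mm across, 12 mm along) down in both saddles and one fitting (12 mm across, 16 mm along, 20 degrees) flat in each pocket of the column-change tray; syringe (11 mm across, 12 mm along) down in the saddles and bottle upright in the collar (11 mm) of the sampling tray; all at rest (x of lc_column in the frame of column_tray between 0.011 and 0.033 m and y of lc_column in the frame of column_tray between -0.012 and 0.012 m and z of lc_column in the frame of column_tray between 0.007 and 0.013 m and linear speed of each of lc_column, syringe, bottle_100 below 0.02 m/s and angle between the y axis of lc_column and the y axis of column_tray, either way round below 0.12 rad and (((x of fitting_a in the frame of column_tray between -0.035 and -0.011 m and y of fitting_a in the frame of column_tray between 0.039 and 0.071 m and z of fitting_a in the frame of column_tray between 0.001 and 0.007 m and linear speed of fitting_a below 0.02 m/s and angle between the y axis of fitting_a and the y axis of column_tray, either way round below 0.35 rad) and (x of fitting_b in the frame of column_tray between -0.035 and -0.011 m and y of fitting_b in the frame of column_tray between -0.071 and -0.039 m and z of fitting_b in the frame of column_tray between 0.001 and 0.007 m and linear speed of fitting_b below 0.02 m/s and angle between the y axis of fitting_b and the y axis of column_tray, either way round below 0.35 rad)) or ((x of fitting_a in the frame of column_tray between -0.035 and -0.011 m and y of fitting_a in the frame of column_tray between -0.071 and -0.039 m and z of fitting_a in the frame of column_tray between 0.001 and 0.007 m and linear speed of fitting_a below 0.02 m/s and angle between the y axis of fitting_a and the y axis of column_tray, either way round below 0.35 rad) and (x of fitting_b in the frame of column_tray between -0.035 and -0.011 m and y of fitting_b in the frame of column_tray between 0.039 and 0.071 m and z of fitting_b in the frame of column_tray between 0.001 and 0.007 m and linear speed of fitting_b below 0.02 m/s and angle between the y axis of fitting_b and the y axis of column_tray, either way round below 0.35 rad))) and x of syringe in the frame of sampling_tray between -0.011 and 0.011 m and y of syringe in the frame of sampling_tray between -0.054 and -0.03 m and z of syringe in the frame of sampling_tray between 0.007 and 0.013 m and angle between the y axis of syringe and the y axis of sampling_tray, either way round below 0.2 rad and x of bottle_100 in the frame of sampling_tray between -0.011 and 0.011 m and y of bottle_100 in the frame of sampling_tray between 0.06 and 0.082 m and z of bottle_100 in the frame of sampling_tray between 0.001 and 0.007 m and angle between bottle_100's own z axis and vertical below 0.1 rad); the robot touches nothing.
It fails at once if the clear bottle was tipped over (angle between bottle_100's own z axis and vertical above 0.6 rad).
It fails at once if the beaker was disturbed (moved more than 25 mm) (distance of beaker from where it was at the start of the episode above 0.025 m).
It fails at once if the amber bottle was disturbed (moved more than 25 mm) (distance of amber_bottle from where it was at the start of the episode above 0.025 m).
It fails at once if the marker was disturbed (moved more than 25 mm) (distance of marker from where it was at the start of the episode above 0.025 m).
It also fails if it takes over 131 s, if anything falls off the work surface, if the arm or the gripper's body presses on something with over 40 N, if the wrist force passes 120 N, or if a joint passes its speed limit or range.

ROBOT

A 6-joint arm with a two-finger parallel gripper is mounted at the origin on a cart in front of the work surface, level with it; the furniture and walls round the work are solid. World frame = base frame: x ahead of the robot, y to its left, z up, the work surface at z = 0. Lengths are in m, angles in rad, forces in N, time in s.
With the tool pointing down it reaches from about 0.425 to 0.95 m from the base axis. Payload 3.5 kg.
Tool frame: the origin (TCP) lies midway between the tips of the shut fingers; the grasp point (between the pads) lies ctrl.hold_point_z behind it (ctrl.hold_point_z is the distance from the TCP to the grasp point, in m); z points along the fingers, x is the direction in which the jaws open and shut, and the axes are right-handed (so a half turn about z gives the same grasp; the last joint's range is limited). The gripper opens to 85 mm and grips with 20 to 120 N. Pads are 22 mm wide; open, the fingers measure 114 mm over their backs; the gripper's body (76 mm by 85 mm) begins 54 mm behind the grasp point. The pads swing forward as they close: fully open they stand 13 mm farther back than shut.
Start: joints at [1.008, 0.286, 1.577, -0, 1.279, -0.15], TCP at [0.271, 0.618, 0.231] pointing down, gripper open.
Joint ranges: [-2.77, 2.77], [-0.9, 2.22], [0.21, 2.48], [-1.53, 4.67], [0.24, 2.81], [-2.84, 2.84]. Speed limits (rad/s): [2.79, 2.79, 3.14, 3.14, 3.14, 3.14].

INTERFACE

Orientations are given as a unit quaternion [x, y, z, w].
In Python, from plant import ctrl gives the robot as it stands.
- The arm moves only by the tool step_arm, never from a script. Its arguments are lists of equal length, an entry for each row: "gripper": the gripper's target within -1 to 1 (shut at 1, half-way at 0, fully open at -1); "linear": the shift along the tool's x, y, z in m, a list of three; "delta_rot": the turn, a rotation vector about the tool's x, y, z in degrees, a list of three. A call has 1 to 20 rows; each row is the pose to reach, as a shift and turn from the pose commanded when the call began, along the tool's axes at that moment; what a row does not reach only later rows make up. A row lasts 1/8 s, in which the tool goes at most 62.5 mm and 10.7 degrees, less where a joint would pass 70% of its speed; a pose out of reach is approached as far as the arm can. A call with a gripper value outside its range is refused whole. The fingers move at their own pace and stop on an object; "grip_force" is the grip in N (left out, the last holds). Time passes only in rows, so rows that repeat a pose let the fingers close. It gives the time, the measured TCP pose, the force and the opening at its end, in the units of the state.
- ctrl.get_state(): the state, without advancing time (a new reading comes with each control period).
- ctrl.read_camera(name): name is "scene" or "top" or "wrist"; returns a dict with "frame" (400x640x3 uint8, red, green, blue), "fx", "fy", "cx", "cy" (pixels), "view" (4x4, takes a point from world to camera coordinates). Camera axes: x right, y down, z forward; pixel columns grow to the right and rows downward; lengths in m; the calibration is good to about 2 mm. A picture is of the moment at which its call begins. There is no depth.
- ctrl.sign_off(): hands the job in, once; it reports no verdict.
The state is a dict: "time": time; "qpos": joint angles; "dq": joint speeds; "joint_efforts": joint torques, N m; "eef_pos": TCP position; "tcp_rot": TCP orientation; "contact_force": force on the tool from outside, world axes, zero at the start; "wrist_torque": the same for the moment, N m; "opening": opening from 0.0 (shut) to 1.0 (fully open).
Only numpy, scipy, OpenCV 4.12 (cv2) and the standard library are available. Lean on these libraries where they do the work, as an engineer would, in place of code of your own. Each camera call takes 0.05 s, during which the arm holds its last target. There are 200 camera calls.

## Working session

There is one attempt and no reset: what is moved stays moved. The work goes in short steps, Python scripts to look and compute and a tool call to move; the robot and the scene stay as the last step left them, time stands still between calls to the robot, and variables do not carry over. Pictures are saved under pics/ and viewed, on a budget of 14 in all, crops included, one or two more only if the job needs it, and the job is handed in when it is done.

Besides the shell and the picture viewer there is one more tool, called after ">>>" as a command line: name --argument value ..., lists and objects as JSON in quotes. step_arm: Moves the arm, as the interface text tells. Its arguments: {"type":"object","properties":{"gripper":{"type":"array"},"linear":{"type":"array"},"delta_rot":{"type":"array"},"grip_force":{"type":"number"}},"required":["gripper","linear","delta_rot"]}

```bash
ls; mkdir -p pics; python3 - <<'E'
from plant import ctrl
import cv2,numpy as np
print(ctrl.get_state(), ctrl.hold_point_z)
for n in("top","scene"):
    c=ctrl.read_camera(n); cv2.imwrite(f"pics/{n}0.png",c["frame"][:,:,::-1])
    print(n,c["fx"],c["cx"],c["cy"],np.round(c["view"],4).tolist())
    np.savez(f"{n}0.npz",**c)
E
```

```text
pics
{'time': 0.0, 'qpos': array([ 1.00802834e+00,  2.87201677e-01,  1.57815803e+00, -2.27512396e-05,
        1.27856869e+00, -1.49996245e-01]), 'dq': array([ 4.99595935e-04, -1.61690488e-03,  1.51538309e-03,  1.48759419e-03,
        1.67446521e-03,  1.41381945e-05]), 'joint_efforts': array([-2.42203496e-04, -4.05976903e+01, -2.92627519e+01, -1.97731906e-04,
        5.71406606e-03, -1.05354722e-06]), 'eef_pos': array([0.27040519, 0.61776975, 0.22993342]), 'tcp_rot': array([ 8.37001157e-01,  5.47199872e-01, -1.05750111e-03,  4.95708137e-04]), 'contact_force': array([0.03197729, 0.12862447, 0.37824134]), 'wrist_torque': array([-0.01395007,  0.02058145,  0.02365876]), 'opening': 1.002945568826663} 0.0187
top 461.7758174564876 310.0431871809112 195.7931902406727 [[0.0131, -0.9998, -0.0163, 0.0424], [-0.9903, -0.0107, -0.1388, 0.5127], [0.1386, 0.0179, -0.9902, 1.4711], [0.0, 0.0, 0.0, 1.0]]
scene 515.640627024077 318.39560972657245 200.278517272943 [[0.9026, -0.4302, 0.0134, -0.4515], [-0.2698, -0.5899, -0.7611, 0.1981], [0.3353, 0.6833, -0.6485, 1.9771], [0.0, 0.0, 0.0, 1.0]]
```

View pics/top0.png

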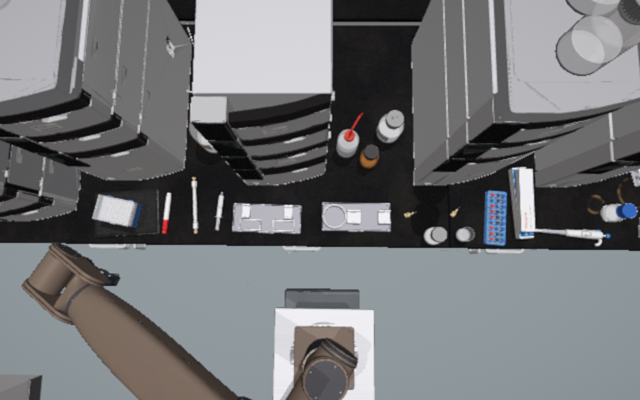

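View pics/scene0.png

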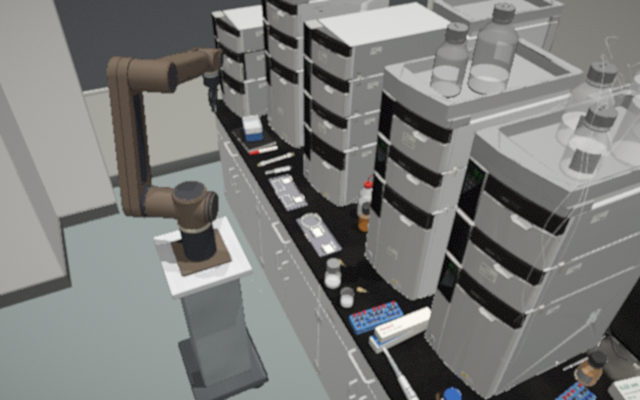

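The top view shows the marker at (167,212), column (195,205), syringe (219,210), column tray (267,219) and sampling tray (356,216). The fittings are at (409,214) and (455,212), the clear bottle at (435,236) and the beaker at (465,234). The scene view confirms this layout. Next I'll enlarge and measure.

```bash
cat > h.py <<'E'
import cv2,numpy as np
def ray(c,u,v,z):
    V=c["view"];R=V[:3,:3];o=-R.T@V[:3,3]
    d=R.T@np.array([(u-c["cx"])/c["fx"],(v-c["cy"])/c["fy"],1.0])
    return o+d*(z-o[2])/d[2]
def proj(c,p):
    q=c["view"][:3,:3]@np.array(p)+c["view"][:3,3]
    return np.array([c["fx"]*q[0]/q[2]+c["cx"],c["fy"]*q[1]/q[2]+c["cy"]])
E
python3 - <<'E'
from h import *
c=np.load("top0.npz");f=c["frame"][:,:,::-1]
a=cv2.resize(f[170:250,155:320],None,fx=4.8,fy=3.6*4/3,interpolation=cv2.INTER_CUBIC)
b=cv2.resize(f[170:250,315:480],None,fx=4.8,fy=4.8,interpolation=cv2.INTER_CUBIC)
a=cv2.resize(f[170:250,155:320],None,fx=4.8,fy=4.8,interpolation=cv2.INTER_CUBIC)
cv2.imwrite("pics/top0z.png",np.vstack([a[:298],b[:384]])[:600] if 0 else np.vstack([a[48:348],b[84:384]]))
g=f.max(2)
roi=np.zeros_like(g);roi[172:246,150:480]=1
m=((g>85)&(roi>0)).astype(np.uint8)
n,l,s,ce=cv2.connectedComponentsWithStats(m)
for i in range(1,n):
    if s[i,4]<12: continue
    k=np.argwhere(l==i)[:,::-1].astype(np.float32)
    r=cv2.minAreaRect(k)
    P=[ray(c,*p,0.007)[:2] for p in cv2.boxPoints(r)]
    print(s[i].tolist(),np.round(r[0],1),np.round(r[1],1),round(r[2],1),np.round(ray(c,*r[0],.007),3), np.round(P,3).tolist())
E
```

```text
[150, 172, 24, 7, 100] [161.5 175. ] [ 6. 23.] 90.0 [0.581 0.55  0.007] [[0.591, 0.59], [0.592, 0.512], [0.572, 0.511], [0.571, 0.588]]
[243, 172, 81, 14, 624] [283.2 178.5] [12.2 80.5] 85.6 [0.574 0.14  0.007] [[0.583, 0.276], [0.606, 0.007], [0.565, 0.004], [0.541, 0.272]]
[413, 172, 67, 14, 742] [446.  178.5] [13. 66.] 90.0 [ 0.579 -0.403  0.007] [[0.6, -0.294], [0.602, -0.513], [0.558, -0.511], [0.556, -0.293]]
[191, 177, 7, 57, 255] [194. 205.] [56.1  5.1] 88.6 [0.481 0.435 0.007] [[0.576, 0.451], [0.576, 0.434], [0.388, 0.42], [0.388, 0.437]]
[162, 192, 10, 42, 235] [166.1 212.6] [ 5.8 41.6] 7.1 [0.455 0.527 0.007] [[0.387, 0.542], [0.525, 0.532], [0.523, 0.513], [0.385, 0.522]]
[215, 192, 9, 39, 186] [218.7 210.9] [ 6.1 38.3] 6.7 [0.462 0.352 0.007] [[0.4, 0.367], [0.527, 0.357], [0.525, 0.337], [0.398, 0.347]]
[232, 203, 70, 31, 1977] [266.5 218.2] [68.7 29.6] 1.4 [0.44  0.192 0.007] [[0.392, 0.306], [0.491, 0.307], [0.488, 0.078], [0.39, 0.079]]
[322, 202, 69, 30, 1970] [356.  216.8] [68.5 28.7] 1.0 [ 0.448 -0.104  0.007] [[0.401, 0.01], [0.496, 0.009], [0.495, -0.218], [0.4, -0.215]]
[450, 209, 8, 8, 42] [454.  212.5] [4.9 9.2] 45.0 [ 0.466 -0.426  0.007] [[0.461, -0.409], [0.482, -0.431], [0.471, -0.442], [0.449, -0.42]]
[404, 212, 10, 6, 42] [408.5 214.5] [5. 9.] 90.0 [ 0.457 -0.276  0.007] [[0.466, -0.262], [0.466, -0.291], [0.449, -0.291], [0.449, -0.261]]
[424, 227, 23, 18, 334] [435.  235.5] [17. 22.] 90.0 [ 0.389 -0.362  0.007] [[0.417, -0.326], [0.418, -0.398], [0.362, -0.397], [0.361, -0.325]]
[456, 227, 19, 15, 205] [465. 234.] [14. 18.] 90.0 [ 0.395 -0.46   0.007] [[0.418, -0.431], [0.419, -0.49], [0.373, -0.488], [0.372, -0.43]]
[150, 245, 77, 1, 77] [188. 245.] [76.  0.] 180.0 [0.348 0.449 0.007] [[0.35, 0.323], [0.35, 0.323], [0.347, 0.575], [0.347, 0.575]]
```

View pics/top0z.png

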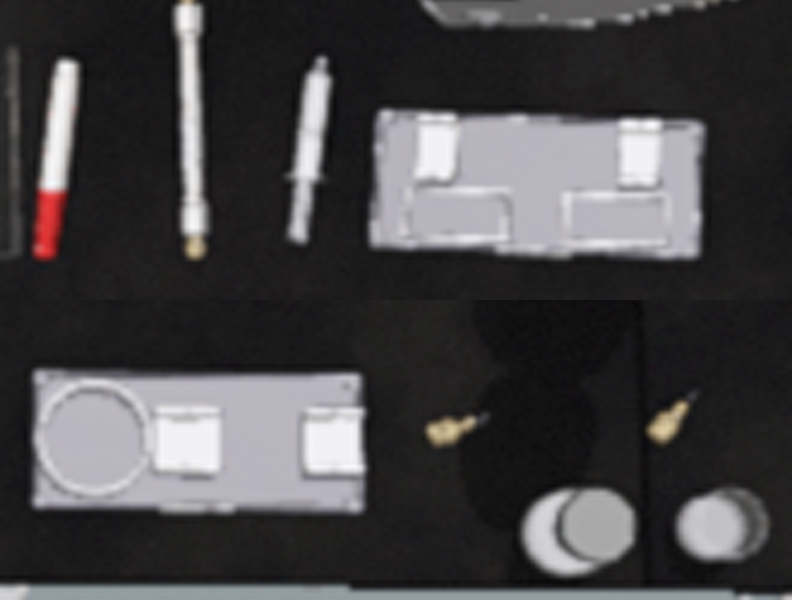

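Zoomed view: column from (187,5) to (195,255), with the tube clear. The syringe tip is at (320,60) and its plunger end at (298,240). In the column tray the saddles are on the far side and the pockets on the near side; in the sampling tray the collar is on the left. Fitting A has its head at (441,432) and stub at (487,417), fitting B its head at (662,427) and stub at (695,393). The bottle cap is at (597,525) and the beaker at (720,525).

```bash
python3 - <<'E'
from h import *
from plant import ctrl
from scipy.spatial.transform import Rotation as Ro
c=np.load("top0.npz")
z1=lambda X,Y:(155+X/4.8-.4,170+(Y+48)/4.8-.4)
z2=lambda X,Y:(315+X/4.8-.4,170+(Y-216)/4.8-.4)
P=lambda n,uv,z:print(n,np.round(ray(c,*uv,z),3))
for n,x,y in(("BL",378,111),("BR",704,122),("FL",370,248),("FR",700,256)):P("ct "+n,z1(x,y),.008)
for n,x,y in(("BL",34,373),("BR",361,376),("FL",35,506),("FR",361,510)):P("st "+n,z2(x,y),.008)
P("collar",z2(93,438),.02)
P("botbase",z2(565,532),.046);P("cap",z2(597,525),.108);P("beaker base",z2(711,526),.03);P("bk top",z2(730,525),.056)
P("fa head",z2(441,432),.012);P("fa stub",z2(487,417),.006);P("fb head",z2(662,427),.012);P("fb stub",z2(695,393),.006)
s=ctrl.get_state();w=ctrl.read_camera("wrist");V=w["view"];R=Ro.from_quat(s["tcp_rot"]).as_matrix()
o=-V[:3,:3].T@V[:3,3];print("cam in tool",np.round(R.T@(o-s["eef_pos"]),3),np.round(R.T@V[:3,:3].T,3).tolist(),w["fx"],w["cx"],w["cy"])
E
```

```text
ct BL [0.49  0.304 0.008]
ct BR [0.485 0.078 0.008]
ct FL [0.395 0.306 0.008]
ct FR [0.392 0.079 0.008]
st BL [0.495 0.01  0.008]
st BR [ 0.495 -0.215  0.008]
st FL [0.403 0.009 0.008]
st FR [ 0.403 -0.214  0.008]
collar [ 0.449 -0.03   0.02 ]
botbase [ 0.387 -0.343  0.046]
cap [ 0.388 -0.349  0.108]
beaker base [ 0.393 -0.445  0.03 ]
bk top [ 0.393 -0.449  0.056]
fa head [ 0.457 -0.269  0.012]
fa stub [ 0.468 -0.302  0.006]
fb head [ 0.462 -0.419  0.012]
fb stub [ 0.486 -0.444  0.006]
cam in tool [-0.001 -0.084 -0.141] [[1.0, 0.0, 0.0], [-0.001, 0.946, 0.324], [-0.0, -0.324, 0.946]] 346.6004606756509 317.37309555380824 194.97759774568422
```

```bash
cat >> h.py <<'E'
from scipy.spatial.transform import Rotation as Ro
def go(*targets):
    """print tool-frame shift / rotvec(deg) from the present pose for targets (x,y,z,jaw angle deg)"""
    from plant import ctrl
    s=ctrl.get_state();R0=Ro.from_quat(s["tcp_rot"]);p=s["eef_pos"]
    x=R0.as_matrix()[:,0];print("t",round(s["time"],2),"tcp",np.round(p,4),"jaw",round(np.degrees(np.arctan2(x[1],x[0])),1),"open",round(s["opening"],3),"F",np.round(s["contact_force"],1),"q6",round(s["qpos"][5],2))
    for t in targets:
        Rt=Ro.from_euler("z",t[3],degrees=True)*Ro.from_quat([1,0,0,0])
        print(t,np.round(R0.inv().apply(np.array(t[:3])-p),4).tolist(),np.round((R0.inv()*Rt).as_rotvec(degrees=True),1).tolist())
def shot(name,cam="wrist"):
    from plant import ctrl
    c=ctrl.read_camera(cam);np.savez(name+".npz",**c);cv2.imwrite(f"pics/{name}.png",c["frame"][:,:,::-1]);return c
E
python3 -c "
from h import *
go((.44,.40,.22,94))"
```

```text
t 0.15 tcp [0.2705 0.6179 0.2302] jaw 66.3 open 0.997 F [ 0.7  0.4 -0.2] q6 -0.15
(0.44, 0.4, 0.22, 94) [-0.1316, 0.2427, 0.0104] [-0.0, 0.1, -27.7]
```

>>> step_arm --gripper '[-0.2,-0.2,-0.2,-0.2,-0.2,-0.2,-0.2,-0.2]' --linear '[[-0.132,0.243,0.01],[-0.132,0.243,0.01],[-0.132,0.243,0.01],[-0.132,0.243,0.01],[-0.132,0.243,0.01],[-0.132,0.243,0.01],[-0.132,0.243,0.01],[-0.132,0.243,0.01]]' --delta_rot '[[0,0,-27.7],[0,0,-27.7],[0,0,-27.7],[0,0,-27.7],[0,0,-27.7],[0,0,-27.7],[0,0,-27.7],[0,0,-27.7]]' --grip_force 40

```text
time: 1.15
eef_pos: [0.4396, 0.4009, 0.2213]
tcp_rot: [0.681, 0.732, -0.0, -0.0]
contact_force: [0.1, -0.0, -0.7]
opening: 0.602
```

```bash
python3 -c "
from h import *
shot('w1');go()"
```

```text
t 1.2 tcp [0.4396 0.4009 0.2213] jaw 94.2 open 0.599 F [-0.8  1.4  1.2] q6 -1.07
```

View pics/w1.png

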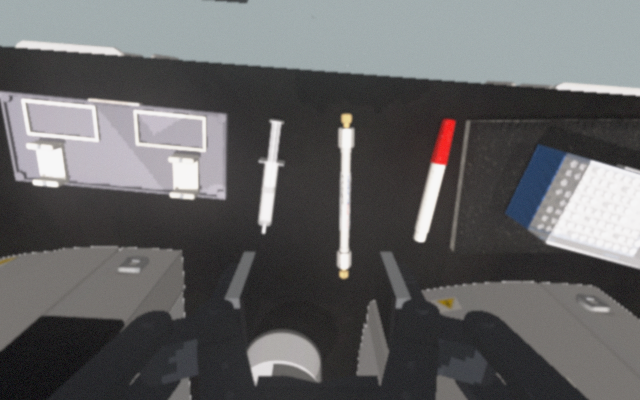

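Wrist view: column from (347,115) to (343,277), with nuts at (346,138) and (344,260). The syringe's disc is at (276,122), flange at (272,162) and tip at (264,232). The column tray is at upper left.

```bash
python3 - <<'E'
from h import *
c=np.load("w1.npz")
P=lambda n,u,v,z:print(n,np.round(ray(c,u,v,z),4))
P("col end n",347,115,.007);P("col end f",343,277,.007);P("nut n",346,138,.007);P("nut f",344,260,.007)
P("syr disc",276,122,.0075);P("flange",271.5,162,.0075);P("tip",264,233,.0075)
P("ct BR",228,198,.008);P("ct FR",228,114,.008);P("ct BL",15,180,.008);
f=c["frame"].max(2)
for n,x0,x1,y0,y1 in(("col",325,365,108,285),("syr",250,292,112,240)):
    m=(f[y0:y1,x0:x1]>85).astype(np.uint8);n_,l,s,_=cv2.connectedComponentsWithStats(m);i=1+s[1:,4].argmax()
    k=np.argwhere(l==i)[:,::-1].astype(np.float32)+[x0,y0]
    r=cv2.minAreaRect(k.astype(np.float32));print(n,s[i],r,np.round(ray(c,*r[0],.007),4))
    for v in range(y0,y1,20):
        u=k[k[:,1]==v,0]
        if len(u):P(f"{v} w{len(u)}",u.mean(),v,.007)
E
```

```text
col end n [0.3904 0.4263 0.007 ]
col end f [0.5773 0.4404 0.007 ]
nut n [0.4136 0.4276 0.007 ]
nut f [0.5546 0.4394 0.007 ]
syr disc [0.4025 0.3554 0.0075]
flange [0.4442 0.3521 0.0075]
tip [0.5267 0.3462 0.0075]
ct BR [0.4876 0.3063 0.008 ]
ct FR [0.3981 0.3072 0.008 ]
ct BL [0.4837 0.0801 0.008 ]
col [  11    5   19  167 2139] ((345.02508544921875, 195.9918670654297), (17.11607551574707, 166.0609130859375), 0.47745373845100403) [0.4764 0.4328 0.007 ]
128 w17 [0.4034 0.4266 0.007 ]
148 w14 [0.4239 0.4281 0.007 ]
168 w11 [0.4452 0.4297 0.007 ]
188 w13 [0.4673 0.4319 0.007 ]
208 w12 [0.4903 0.4336 0.007 ]
228 w12 [0.5142 0.436  0.007 ]
248 w11 [0.5392 0.4379 0.007 ]
268 w12 [0.5652 0.4398 0.007 ]
syr [   7    7   28  116 1623] ((270.7662048339844, 176.52944946289062), (26.0797119140625, 115.21733093261719), 0.9548413157463074) [0.4603 0.3518 0.007 ]
132 w11 [0.4127 0.3547 0.007 ]
152 w12 [0.4336 0.3528 0.007 ]
172 w16 [0.4553 0.3513 0.007 ]
192 w16 [0.4779 0.3487 0.007 ]
212 w16 [0.5014 0.3472 0.007 ]
232 w5 [0.5258 0.3449 0.007 ]
```

```bash
python3 -c "
from h import *
go((.484,.4333,.06,94.6),(.484,.4333,.0035,94.6))"
```

```text
t 1.2 tcp [0.4396 0.4009 0.2213] jaw 94.2 open 0.599 F [-0.8  1.4  1.2] q6 -1.07
(0.484, 0.4333, 0.06, 94.6) [0.0291, 0.0467, 0.1613] [-0.0, -0.0, -0.4]
(0.484, 0.4333, 0.0035, 94.6) [0.0291, 0.0467, 0.2178] [-0.0, -0.0, -0.4]
```

>>> step_arm --gripper '[-0.2,-0.2,-0.2,-0.2,-0.2,-0.2,-0.2,1,1,1,1,1]' --linear '[[0.029,0.047,0.08],[0.029,0.047,0.16],[0.029,0.047,0.16],[0.029,0.047,0.19],[0.029,0.047,0.21],[0.029,0.047,0.2175],[0.029,0.047,0.2175],[0.029,0.047,0.2175],[0.029,0.047,0.2175],[0.029,0.047,0.2175],[0.029,0.047,0.2175],[0.029,0.047,0.2175]]' --delta_rot '[[0,0,-0.4],[0,0,-0.4],[0,0,-0.4],[0,0,-0.4],[0,0,-0.4],[0,0,-0.4],[0,0,-0.4],[0,0,-0.4],[0,0,-0.4],[0,0,-0.4],[0,0,-0.4],[0,0,-0.4]]' --grip_force 60

```text
time: 2.7
eef_pos: [0.486, 0.4327, 0.0054]
tcp_rot: [0.679, 0.734, 0.001, 0.0]
contact_force: [-1.4, -0.8, 6.5]
opening: 0.079
```

```bash
python3 -c "
from h import *
go((.484,.4333,.11,94.6),(.40,.38,.11,94.6),(.40,.38,.11,-1.1),(.462,.192,.11,-1.1),(.462,.192,.015,-1.1))"
```

```text
t 2.7 tcp [0.486  0.4327 0.0054] jaw 94.4 open 0.079 F [-1.4 -0.8  6.5] q6 -1.08
(0.484, 0.4333, 0.11, 94.6) [0.0009, -0.0018, -0.1046] [0.1, -0.1, -0.2]
(0.4, 0.38, 0.11, 94.6) [-0.0458, -0.0897, -0.1048] [0.1, -0.1, -0.2]
(0.4, 0.38, 0.11, -1.1) [-0.0458, -0.0897, -0.1048] [0.0, -0.1, 95.5]
(0.462, 0.192, 0.11, -1.1) [-0.238, -0.0424, -0.1049] [0.0, -0.1, 95.5]
(0.462, 0.192, 0.015, -1.1) [-0.2381, -0.0426, -0.0099] [0.0, -0.1, 95.5]
```

>>> step_arm --gripper '[1,1,1,1,1,1,1,1,1,1,1,1,1,1,1,1,1,1,1,1]' --linear '[[0,0,-0.03],[0,0,-0.07],[0,0,-0.107],[-0.02,-0.045,-0.107],[-0.046,-0.09,-0.107],[-0.056,-0.09,-0.107],[-0.066,-0.09,-0.107],[-0.076,-0.093,-0.107],[-0.086,-0.095,-0.107],[-0.1,-0.097,-0.107],[-0.12,-0.097,-0.107],[-0.146,-0.097,-0.107],[-0.146,-0.097,-0.107],[-0.146,-0.097,-0.107],[-0.146,-0.097,-0.107],[-0.19,-0.07,-0.107],[-0.238,-0.044,-0.107],[-0.238,-0.044,-0.107],[-0.238,-0.044,-0.107],[-0.238,-0.044,-0.107]]' --delta_rot '[[0,0,0],[0,0,0],[0,0,0],[0,0,0],[0,0,0],[0,0,10],[0,0,20],[0,0,30],[0,0,40],[0,0,50],[0,0,60],[0,0,70],[0,0,80],[0,0,90],[0,0,95.5],[0,0,95.5],[0,0,95.5],[0,0,95.5],[0,0,95.5],[0,0,95.5]]'

```text
time: 5.2
eef_pos: [0.4588, 0.1922, 0.1104]
tcp_rot: [1.0, -0.009, -0.001, 0.0]
contact_force: [-0.5, 0.1, -1.6]
opening: 0.076
```

```bash
python3 -c "
from h import *
shot('w2');go((.462,.192,.015,-1.1))"
```

```text
t 5.25 tcp [0.4589 0.1923 0.1105] jaw -1.0 open 0.077 F [-1.  -1.1 -1.4] q6 0.21
(0.462, 0.192, 0.015, -1.1) [0.0031, 0.0002, 0.0955] [0.0, 0.0, 0.1]
```

View pics/w2.png

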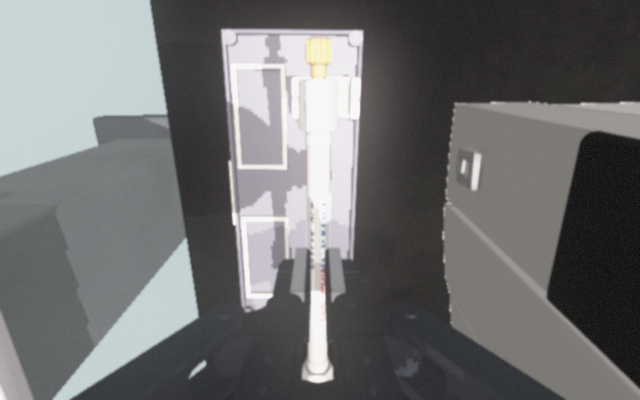

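The column is held squarely between the pads, far nut at (318,105). The far saddle's cheeks are at (296,97) and (354,97), and the tray's far corners at (230,37) and (357,37).

```bash
python3 - <<'E'
from h import *
c=np.load("w2.npz")
P=lambda n,u,v,z:print(n,np.round(ray(c,u,v,z),4))
P("nut far end",318,79,.114);P("nut near end",318,131,.114);P("nut back near cam",318,362,.114)
P("cheekL",296,97,.022);P("cheekR",354,97,.022)
P("cornL",229,32,.008);P("cornR",362,32,.008)
for v in (65,168):P("pocket1L",233,v,.008),P("pocketR",287,v,.008)
for v in (217,298):P("pocket2L",243,v,.008),P("pocketR",289,v,.008)
E
```

```text
nut far end [0.4601 0.2737 0.114 ]
nut near end [0.4598 0.2542 0.114 ]
nut back near cam [0.4579 0.1387 0.114 ]
cheekL [0.446  0.2624 0.022 ]
cheekR [0.483  0.2618 0.022 ]
cornL [0.4037 0.3025 0.008 ]
cornR [0.4888 0.3011 0.008 ]
pocket1L [0.4043 0.2827 0.008 ]
pocketR [0.4399 0.2821 0.008 ]
pocket1L [0.3977 0.2129 0.008 ]
pocketR [0.4368 0.2123 0.008 ]
pocket2L [0.4016 0.1745 0.008 ]
pocketR [0.4366 0.1739 0.008 ]
pocket2L [0.3954 0.1021 0.008 ]
pocketR [0.4335 0.1015 0.008 ]
```

>>> step_arm --gripper '[1,1,1,1,1,1,0.3,0.2,0.2,0.2]' --linear '[[0.004,0.001,0.03],[0.004,0.001,0.06],[0.004,0.001,0.08],[0.004,0.001,0.09],[0.004,0.001,0.095],[0.004,0.001,0.095],[0.004,0.001,0.095],[0.004,0.001,0.095],[0.004,0.001,0.095],[0.004,0.001,0.095]]' --delta_rot '[[0,0,0],[0,0,0],[0,0,0],[0,0,0],[0,0,0],[0,0,0],[0,0,0],[0,0,0],[0,0,0],[0,0,0]]'

```text
time: 6.5
eef_pos: [0.4639, 0.1904, 0.016]
tcp_rot: [1.0, -0.009, 0.0, -0.0]
contact_force: [0.2, 0.2, 0.5]
opening: 0.397
```

```bash
python3 -c "
from h import *
go((.463,.192,.10,-1.1),(.42,.27,.12,45),(.4665,.3505,.08,85.7),(.4665,.3505,.0045,85.7))"
```

```text
t 6.5 tcp [0.4639 0.1904 0.016 ] jaw -1.1 open 0.397 F [0.2 0.2 0.5] q6 0.21
(0.463, 0.192, 0.1, -1.1) [-0.0009, -0.0016, -0.084] [-0.0, -0.0, 0.0]
(0.42, 0.27, 0.12, 45) [-0.0454, -0.0788, -0.104] [0.0, -0.0, -46.1]
(0.4665, 0.3505, 0.08, 85.7) [-0.0004, -0.1602, -0.0639] [0.0, -0.0, -86.8]
(0.4665, 0.3505, 0.0045, 85.7) [-0.0004, -0.1602, 0.0116] [0.0, -0.0, -86.8]
```

>>> step_arm --gripper '[0.2,0.2,0.0,0,-0.2,-0.2,-0.2,-0.2,-0.2,-0.2,-0.2,-0.2,-0.2,-0.2,-0.2,1,1,1,1,1]' --linear '[[0,0,-0.05],[0,0,-0.084],[-0.02,-0.03,-0.1],[-0.04,-0.06,-0.1],[-0.045,-0.079,-0.1],[-0.04,-0.1,-0.1],[-0.03,-0.12,-0.1],[-0.015,-0.14,-0.1],[0,-0.16,-0.064],[0,-0.16,-0.064],[0,-0.16,-0.04],[0,-0.16,-0.02],[0,-0.16,0.0],[0,-0.16,0.0115],[0,-0.16,0.0115],[0,-0.16,0.0115],[0,-0.16,0.0115],[0,-0.16,0.0115],[0,-0.16,0.0115],[0,-0.16,0.0115]]' --delta_rot '[[0,0,0],[0,0,0],[0,0,-10],[0,0,-20],[0,0,-30],[0,0,-40],[0,0,-50],[0,0,-60],[0,0,-70],[0,0,-80],[0,0,-86.8],[0,0,-86.8],[0,0,-86.8],[0,0,-86.8],[0,0,-86.8],[0,0,-86.8],[0,0,-86.8],[0,0,-86.8],[0,0,-86.8],[0,0,-86.8]]' --grip_force 40

```text
time: 9.0
eef_pos: [0.4676, 0.3508, 0.0055]
tcp_rot: [0.733, 0.68, 0.001, 0.0]
contact_force: [-0.3, 0.1, 5.9]
opening: 0.159
```

```bash
python3 -c "
from h import *
go((.4665,.3505,.11,85.7),(.40,.30,.11,85.7),(.42,.15,.11,0),(.42,-.05,.11,0),(.449,-.1465,.11,0))"
```

```text
t 9.0 tcp [0.4676 0.3508 0.0055] jaw 85.7 open 0.159 F [-0.3  0.1  5.9] q6 -1.03
(0.4665, 0.3505, 0.11, 85.7) [-0.0003, -0.0009, -0.1045] [0.1, -0.1, 0.0]
(0.4, 0.3, 0.11, 85.7) [-0.0556, -0.0635, -0.1047] [0.1, -0.1, 0.0]
(0.42, 0.15, 0.11, 0) [-0.2037, -0.0324, -0.1048] [0.0, -0.1, 85.7]
(0.42, -0.05, 0.11, 0) [-0.4031, -0.0176, -0.105] [0.0, -0.1, 85.7]
(0.449, -0.1465, 0.11, 0) [-0.4972, 0.0185, -0.105] [0.0, -0.1, 85.7]
```

>>> step_arm --gripper '[1,1,1,1,1,1,1,1,1,1,1,1,1,1,1,1,1,1,1,1]' --linear '[[0,0,-0.03],[0,0,-0.07],[0,0,-0.105],[-0.03,-0.03,-0.105],[-0.056,-0.063,-0.105],[-0.08,-0.06,-0.105],[-0.11,-0.05,-0.105],[-0.14,-0.043,-0.105],[-0.17,-0.038,-0.105],[-0.204,-0.032,-0.105],[-0.24,-0.03,-0.105],[-0.28,-0.026,-0.105],[-0.33,-0.022,-0.105],[-0.37,-0.02,-0.105],[-0.41,-0.015,-0.105],[-0.45,0,-0.105],[-0.498,0.0185,-0.105],[-0.498,0.0185,-0.105],[-0.498,0.0185,-0.105],[-0.498,0.0185,-0.105]]' --delta_rot '[[0,0,0],[0,0,0],[0,0,0],[0,0,0],[0,0,0],[0,0,10],[0,0,20],[0,0,30],[0,0,40],[0,0,50],[0,0,60],[0,0,70],[0,0,80],[0,0,85.7],[0,0,85.7],[0,0,85.7],[0,0,85.7],[0,0,85.7],[0,0,85.7],[0,0,85.7]]'

```text
time: 11.5
eef_pos: [0.4475, -0.1463, 0.1087]
tcp_rot: [1.0, 0.001, -0.001, -0.0]
contact_force: [-0.0, -0.9, -0.1]
opening: 0.158
```

```bash
python3 -c "
from h import *
shot('w3');go((.449,-.1475,.016,0))"
```

```text
t 11.55 tcp [ 0.4477 -0.1463  0.1089] jaw 0.1 open 0.162 F [ 0.2 -0.3 -0. ] q6 -0.53
(0.449, -0.1475, 0.016, 0) [0.0014, 0.0012, 0.0929] [-0.0, 0.0, 0.1]
```

View pics/w3.png

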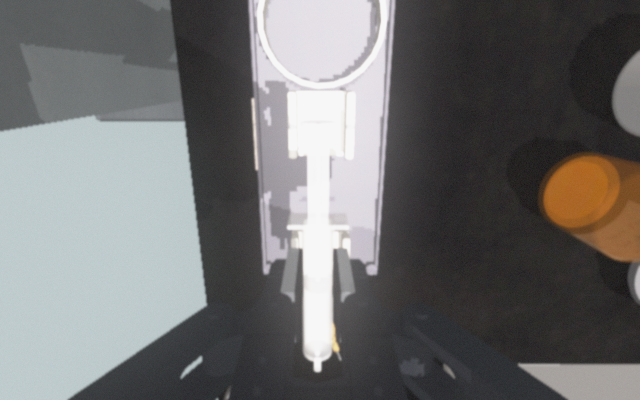

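The syringe is held straight. The collar-side saddle spans (288–355, 90–157), the collar centre is about (322,20), and the amber bottle is well to the right.

```bash
python3 - <<'E'
from h import *
c=np.load("w3.npz")
P=lambda n,u,v,z:print(n,np.round(ray(c,u,v,z),4))
P("sad +30",321.5,91,.022);P("sad -14",321.5,157,.022)
P("collar near inner",322,82,.02);P("collL",258,20,.02);P("collR",387,20,.02)
P("tray L",265,272,.008);P("tray R",378,272,.008)
P("flange",318,224,.113);P("tip",318,370,.113)
E
```

```text
sad +30 [ 0.4495 -0.0724  0.022 ]
sad -14 [ 0.4498 -0.1149  0.022 ]
collar near inner [ 0.4498 -0.0671  0.02  ]
collL [ 0.4113 -0.0319  0.02  ]
collR [ 0.4885 -0.0317  0.02  ]
tray L [ 0.4054 -0.2117  0.008 ]
tray R [ 0.4957 -0.2115  0.008 ]
flange [ 0.4474 -0.124   0.113 ]
tip [ 0.4476 -0.2042  0.113 ]
```

>>> step_arm --gripper '[1,1,1,1,1,1,0.3,0.2,0.2,0.2]' --linear '[[0.002,0,0.03],[0.002,0,0.06],[0.002,0,0.08],[0.002,0,0.088],[0.002,0,0.092],[0.002,0,0.092],[0.002,0,0.092],[0.002,0,0.092],[0.002,0,0.092],[0.002,0,0.092]]' --delta_rot '[[0,0,0],[0,0,0],[0,0,0],[0,0,0],[0,0,0],[0,0,0],[0,0,0],[0,0,0],[0,0,0],[0,0,0]]'

```text
time: 12.8
eef_pos: [0.4503, -0.1477, 0.0174]
tcp_rot: [1.0, 0.0, 0.0, 0.0]
contact_force: [0.0, 0.2, -0.4]
opening: 0.399
```

```bash
python3 -c "
from h import *
go((.449,-.1475,.10,0),(.43,-.25,.23,0),(.44,-.30,.23,0))"
```

```text
t 12.8 tcp [ 0.4503 -0.1477  0.0174] jaw 0.0 open 0.399 F [ 0.   0.2 -0.4] q6 -0.53
(0.449, -0.1475, 0.1, 0) [-0.0013, -0.0002, -0.0826] [0.0, -0.0, 0.0]
(0.43, -0.25, 0.23, 0) [-0.0204, 0.1023, -0.2125] [0.0, -0.0, 0.0]
(0.44, -0.3, 0.23, 0) [-0.0104, 0.1523, -0.2125] [0.0, -0.0, 0.0]
```

>>> step_arm --gripper '[0.2,0.2,0.2,0.2,-0.5,-1,-1,-1,-1,-1,-1]' --linear '[[0,0,-0.05],[0,0,-0.1],[0,0.02,-0.15],[-0.01,0.06,-0.19],[-0.02,0.11,-0.23],[-0.02,0.17,-0.23],[-0.02,0.22,-0.23],[-0.02,0.27,-0.23],[-0.02,0.27,-0.23],[-0.02,0.27,-0.23],[-0.02,0.27,-0.23]]' --delta_rot '[[0,0,0],[0,0,0],[0,0,0],[0,0,0],[0,0,0],[0,0,0],[0,0,0],[0,0,0],[0,0,0],[0,0,0],[0,0,0]]'

```text
time: 14.18
eef_pos: [0.4307, -0.4164, 0.2473]
tcp_rot: [1.0, 0.001, -0.0, -0.0]
contact_force: [0.4, 0.3, -0.1]
opening: 0.998
```

```bash
python3 -c "
from h import *
shot('w4');go()"
```

```text
t 14.22 tcp [ 0.4308 -0.4164  0.2475] jaw 0.1 open 1.003 F [-0.2  0.   0.2] q6 -0.94
```

View pics/w4.png

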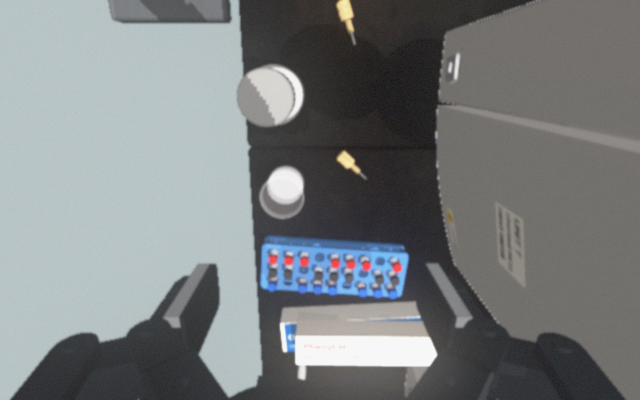

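Clear bottle's cap is at (267,97), beaker at (284,192). Fitting A has its head near (345,10) and tip at (354,43); fitting B has its head near (345,157) and tip at (367,179).

```bash
python3 - <<'E'
from h import *
c=np.load("w4.npz")
P=lambda n,u,v,z:print(n,np.round(ray(c,u,v,z),4))
hsv=cv2.cvtColor(c["frame"],cv2.COLOR_RGB2HSV)
m=((hsv[:,:,0]>8)&(hsv[:,:,0]<30)&(hsv[:,:,1]>60)&(hsv[:,:,2]>110)).astype(np.uint8)
for n,x0,x1,y0,y1 in(("a",325,370,0,60),("b",325,380,140,190)):
    k=np.argwhere(m[y0:y1,x0:x1])[:,::-1]+[x0,y0];mu=k.mean(0);w,V=np.linalg.eigh(np.cov((k-mu).T));d=V[:,1]
    if d[1]<0:d=-d
    t=(k-mu)@d; e0,e1=mu+d*t.min(),mu+d*t.max()
    A,B=ray(c,*e0,.006),ray(c,*e1,.006);D=(A-B)[:2];L=np.linalg.norm(D);D/=L
    print(n,len(k),"headend",e0.round(1),A.round(4),"stub",e1.round(1),B.round(4),"L",L.round(4),"yaxis deg",np.degrees(np.arctan2(D[1],D[0])).round(1),"grip",(A[:2]-.009*D).round(4))
P("cap",267,97,.108);P("capR",267+0,97,.1)
P("bottle right edge",304,94,.03);P("beaker low",284,185,.01);P("beaker rim",282,194,.056)
P("a tip",354,44,.004);P("b tip",367,179,.004)
E
```

```text
a 386 headend [341.3  -0.7] [ 0.4535 -0.2624  0.006 ] stub [351.3  32.2] [ 0.4642 -0.2917  0.006 ] L 0.0312 yaxis deg 110.2 grip [ 0.4566 -0.2708]
b 285 headend [339.3 153.6] [ 0.455  -0.4156  0.006 ] stub [358.9 172.1] [ 0.478 -0.437  0.006] L 0.0314 yaxis deg 136.9 grip [ 0.4616 -0.4218]
cap [ 0.3909 -0.3492  0.108 ]
capR [ 0.3898 -0.3496  0.1   ]
bottle right edge [ 0.417  -0.3504  0.03  ]
beaker low [ 0.3924 -0.4514  0.01  ]
beaker rim [ 0.3947 -0.4467  0.056 ]
a tip [ 0.4676 -0.3024  0.004 ]
b tip [ 0.4879 -0.4458  0.004 ]
```

>>> step_arm --gripper '[-1,-1,-1,-1,-1,-1,-1,-1]' --linear '[[-0.041,-0.067,0],[-0.041,-0.067,0.03],[-0.041,-0.067,0.08],[-0.041,-0.067,0.13],[-0.041,-0.067,0.17],[-0.041,-0.067,0.195],[-0.041,-0.067,0.208],[-0.041,-0.067,0.208]]' --delta_rot '[[0,0,0],[0,0,0],[0,0,0],[0,0,0],[0,0,0],[0,0,0],[0,0,0],[0,0,0]]'

```text
time: 15.22
eef_pos: [0.3894, -0.35, 0.0391]
tcp_rot: [1.0, 0.001, -0.0, -0.0]
contact_force: [0.0, -0.6, -0.1]
opening: 0.998
```

>>> step_arm --gripper '[1,1,1,1,1,1]' --linear '[[0,0,0],[0,0,0],[0,0,0],[0,0,0],[0,0,0],[0,0,0]]' --delta_rot '[[0,0,0],[0,0,0],[0,0,0],[0,0,0],[0,0,0],[0,0,0]]' --grip_force 40

```text
time: 15.98
eef_pos: [0.3901, -0.3517, 0.0415]
tcp_rot: [1.0, 0.0, 0.001, 0.001]
contact_force: [-1.5, 0.9, 5.4]
opening: 0.61
```

>>> step_arm --gripper '[1,1,1,1,1,1]' --linear '[[0,0,-0.01],[0,0,-0.02],[0,0,-0.03],[0,0,-0.045],[0,0,-0.06],[0,0,-0.06]]' --delta_rot '[[0,0,0],[0,0,0],[0,0,0],[0,0,0],[0,0,0],[0,0,0]]'

```text
time: 16.73
eef_pos: [0.3903, -0.3518, 0.1015]
tcp_rot: [1.0, 0.0, 0.001, 0.002]
contact_force: [-0.7, -0.1, -2.2]
opening: 0.613
```

```bash
python3 -c "
from h import *
a=shot('w5')['frame'];b=shot('s5','scene')['frame']
cv2.imwrite('pics/c5.png',np.hstack([cv2.resize(a,(480,300)),cv2.resize(b[210:310,280:380],(300,300),interpolation=cv2.INTER_CUBIC)])[:,:,::-1])
go((.4,-.3495,.13,0),(.43,-.20,.13,0),(.4496,-.031,.13,0),(.4496,-.031,.0455,0))"
```

```text
t 16.82 tcp [ 0.3894 -0.3507  0.0995] jaw 0.1 open 0.61 F [ 0.8 -0.  -2.9] q6 -0.93
(0.4, -0.3495, 0.13, 0) [0.0106, -0.0012, -0.0305] [0.0, -0.0, 0.1]
(0.43, -0.2, 0.13, 0) [0.0407, -0.1506, -0.0305] [0.0, -0.0, 0.1]
(0.4496, -0.031, 0.13, 0) [0.0605, -0.3196, -0.0306] [0.0, -0.0, 0.1]
(0.4496, -0.031, 0.0455, 0) [0.0604, -0.3196, 0.0539] [0.0, -0.0, 0.1]
```

View pics/c5.png

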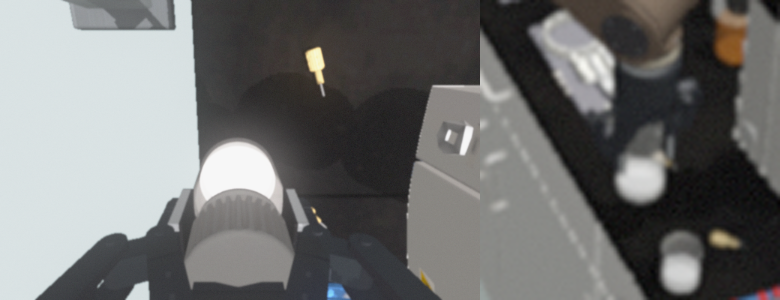

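Left: the bottle is held between the fingers, cap at (240,230) in the crop. Right: the bottle is off the table and upright at (640,175), with the beaker undisturbed at (680,262).

>>> step_arm --gripper '[1,1,1,1,1,1,1,1,1,1,1,1,1,1,1,1]' --linear '[[0.005,-0.015,-0.01],[0.01,-0.04,-0.02],[0.02,-0.075,-0.02],[0.03,-0.115,-0.02],[0.04,-0.155,-0.02],[0.05,-0.195,-0.02],[0.055,-0.235,-0.02],[0.06,-0.27,-0.02],[0.06,-0.3,-0.02],[0.06,-0.319,-0.02],[0.06,-0.319,-0.01],[0.06,-0.319,0.01],[0.06,-0.319,0.03],[0.06,-0.319,0.045],[0.06,-0.319,0.054],[0.06,-0.319,0.054]]' --delta_rot '[[0,0,0],[0,0,0],[0,0,0],[0,0,0],[0,0,0],[0,0,0],[0,0,0],[0,0,0],[0,0,0],[0,0,0],[0,0,0],[0,0,0],[0,0,0],[0,0,0],[0,0,0],[0,0,0]]'

```text
time: 18.82
eef_pos: [0.4498, -0.032, 0.0457]
tcp_rot: [1.0, 0.0, 0.0, 0.0]
contact_force: [0.4, 0.4, -2.0]
opening: 0.613
```

```bash
python3 -c "
from h import *
shot('w6');go((.4496,-.031,.0445,0))"
```

```text
t 18.88 tcp [ 0.4497 -0.0319  0.0456] jaw 0.0 open 0.606 F [-0.3  0.1 -1.2] q6 -0.3
(0.4496, -0.031, 0.0445, 0) [-0.0001, -0.0009, 0.0011] [0.0, -0.1, 0.0]
```

View pics/w6.png

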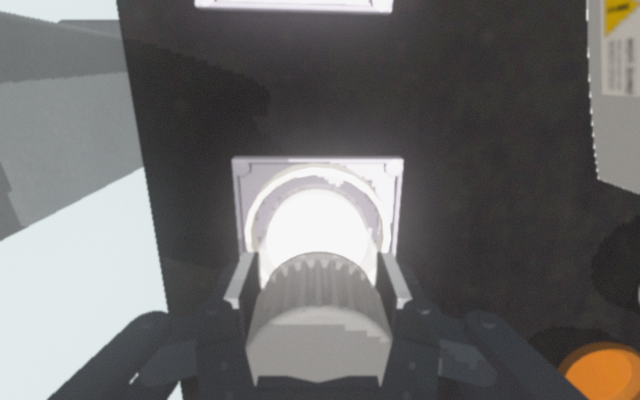

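The bottle stands inside the collar ring, which is visible around it at (318,200).

>>> step_arm --gripper '[1,1,0.3,-0.3,-1,-1,-1,-1,-1,-1,-1]' --linear '[[0,0,0.0015],[0,0,0.0015],[0,0,0.0015],[0,0,0.0015],[0,0,0.0015],[0,0,0.0015],[0,0,-0.02],[0,0,-0.06],[0,0,-0.1],[0,0,-0.13],[0,0,-0.13]]' --delta_rot '[[0,0,0],[0,0,0],[0,0,0],[0,0,0],[0,0,0],[0,0,0],[0,0,0],[0,0,0],[0,0,0],[0,0,0],[0,0,0]]'

```text
time: 20.25
eef_pos: [0.451, -0.0322, 0.1781]
tcp_rot: [1.0, 0.0, 0.003, 0.001]
contact_force: [-0.3, -0.3, -0.1]
opening: 0.999
```

```bash
python3 -c "
from h import *
go((.43,-.20,.14,10),(.4568,-.271,.08,19.5),(.4568,-.271,.006,19.5))"
```

```text
t 20.25 tcp [ 0.451  -0.0322  0.1781] jaw 0.1 open 0.999 F [-0.3 -0.3 -0.1] q6 -0.3
(0.43, -0.2, 0.14, 10) [-0.0214, 0.1677, 0.0383] [0.1, -0.3, -9.9]
(0.4568, -0.271, 0.08, 19.5) [0.0049, 0.2387, 0.0986] [0.2, -0.3, -19.4]
(0.4568, -0.271, 0.006, 19.5) [0.0045, 0.2385, 0.1726] [0.2, -0.3, -19.4]
```

>>> step_arm --gripper '[-1,-0.5,0,0.05,0.05,0.05,0.05,0.05,0.05]' --linear '[[0,0.05,0],[0,0.1,0],[0,0.15,0.01],[0.005,0.2,0.04],[0.005,0.239,0.08],[0.005,0.239,0.11],[0.005,0.239,0.12],[0.005,0.239,0.12],[0.005,0.239,0.12]]' --delta_rot '[[0,0,0],[0,0,-5],[0,0,-10],[0,0,-15],[0,0,-19.4],[0,0,-19.4],[0,0,-19.4],[0,0,-19.4],[0,0,-19.4]]'

```text
time: 21.38
eef_pos: [0.4552, -0.2708, 0.0565]
tcp_rot: [0.986, 0.169, 0.001, 0.001]
contact_force: [0.3, 0.3, 0.7]
opening: 0.477
```

```bash
python3 -c "
from h import *
shot('w7');go((.4568,-.271,.006,19.5))"
```

```text
t 21.43 tcp [ 0.4553 -0.2709  0.0568] jaw 19.5 open 0.473 F [0.1 0.2 0.6] q6 -1.07
(0.4568, -0.271, 0.006, 19.5) [0.0013, 0.0004, 0.0508] [0.1, -0.1, -0.0]
```

View pics/w7.png

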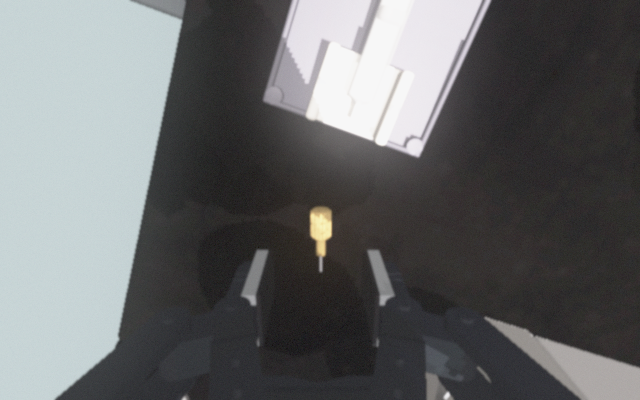

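Fitting A is aligned with the jaws: head (320,222), stub tip (320,270). The syringe sits in its saddle at the top of the picture. I'll check the grip point from this frame.

```bash
python3 - <<'E'
from h import *
c=np.load("w7.npz")
A=ray(c,320.5,207,.008);B=ray(c,320.5,271,.004);print(A,B)
D=(A-B)[:2];L=np.linalg.norm(D);D/=L;print(L,np.degrees(np.arctan2(D[1],D[0])),"grip",B[:2]+.033*D,A[:2]-.009*D)
E
```

```text
[ 0.45298279 -0.26077534  0.008     ] [ 0.4683142  -0.30347373  0.004     ]
0.04536743782902756 109.7513327138232 grip [ 0.45716222 -0.27241518] [ 0.45602424 -0.26924586]
```

>>> step_arm --gripper '[0.05,0.05,0.05,0.05,0.05,1,1,1,1,1]' --linear '[[0.001,0,0.02],[0.001,0,0.04],[0.001,0,0.05],[0.001,0,0.05],[0.001,0,0.05],[0.001,0,0.05],[0.001,0,0.05],[0.001,0,0.05],[0.001,0,0.05],[0.001,0,0.05]]' --delta_rot '[[0,0,0],[0,0,0],[0,0,0],[0,0,0],[0,0,0],[0,0,0],[0,0,0],[0,0,0],[0,0,0],[0,0,0]]' --grip_force 30

```text
time: 22.68
eef_pos: [0.4558, -0.2708, 0.0061]
tcp_rot: [0.986, 0.169, 0.0, 0.0]
contact_force: [-0.9, 1.1, 5.4]
opening: 0.129
```

```bash
python3 -c "
from h import *
go((.4568,-.271,.16,19.5),(.41,-.20,.17,10),(.40,.03,.17,-1.1),(.4165,.149,.17,-1.1))"
```

```text
t 22.68 tcp [ 0.4558 -0.2708  0.0061] jaw 19.4 open 0.129 F [-0.9  1.1  5.4] q6 -1.07
(0.4568, -0.271, 0.16, 19.5) [0.0009, 0.0007, -0.1539] [0.1, -0.0, -0.1]
(0.41, -0.2, 0.17, 10) [-0.0196, -0.0818, -0.164] [0.1, -0.0, 9.4]
(0.4, 0.03, 0.17, -1.1) [0.0476, -0.302, -0.1642] [0.1, -0.0, 20.5]
(0.4165, 0.149, 0.17, -1.1) [0.1028, -0.4087, -0.1642] [0.1, -0.0, 20.5]
```

>>> step_arm --gripper '[1,1,1,1,1,1,1,1,1,1,1,1,1,1,1,1]' --linear '[[0,0,-0.03],[0,0,-0.08],[0,0,-0.13],[-0.01,-0.04,-0.164],[-0.02,-0.08,-0.164],[-0.005,-0.13,-0.164],[0.01,-0.18,-0.164],[0.025,-0.23,-0.164],[0.04,-0.275,-0.164],[0.055,-0.315,-0.164],[0.075,-0.36,-0.164],[0.103,-0.409,-0.164],[0.103,-0.409,-0.13],[0.103,-0.409,-0.09],[0.103,-0.409,-0.075],[0.103,-0.409,-0.075]]' --delta_rot '[[0,0,0],[0,0,0],[0,0,0],[0,0,4],[0,0,9],[0,0,12],[0,0,16],[0,0,20.5],[0,0,20.5],[0,0,20.5],[0,0,20.5],[0,0,20.5],[0,0,20.5],[0,0,20.5],[0,0,20.5],[0,0,20.5]]'

```text
time: 24.68
eef_pos: [0.4154, 0.1494, 0.0794]
tcp_rot: [1.0, -0.009, -0.001, 0.0]
contact_force: [0.0, -0.2, 0.4]
opening: 0.129
```

```bash
python3 -c "
from h import *
shot('w8');go((.4162,.150,.011,-1.1))"
```

```text
t 24.73 tcp [0.4166 0.1495 0.0807] jaw -1.1 open 0.13 F [ 0.3 -0.5  0.4] q6 0.13
(0.4162, 0.15, 0.011, -1.1) [-0.0004, -0.0005, 0.0697] [-0.0, -0.0, 0.0]
```

View pics/w8.png

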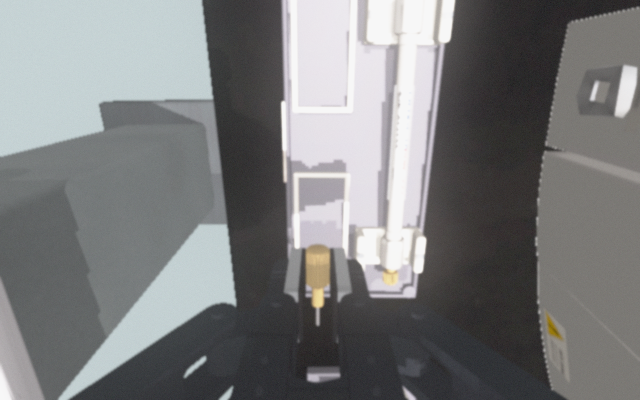

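The column lies in both saddles, nuts at (410,15) and (393,255). Fitting A is held straight at (318,268), above the near pocket, whose far edge is at (297–348,175).

```bash
python3 - <<'E'
from h import *
c=np.load("w8.npz")
P=lambda n,u,v,z:print(n,np.round(ray(c,u,v,z),4))
P("far edge L",295,176,.008);P("far edge R",350,176,.008);P("near L",295,243,.008);P("near R",346,243,.008)
P("pk2 bottom edge",323,109,.008);P("head",318,248,.088);P("tip",318,325,.083)
P("nut far inner?",406,28,.02);P("tray end",350,296,.008);P("saddle near",391,247,.022)
E
```

```text
far edge L [0.401  0.1721 0.008 ]
far edge R [0.4361 0.1715 0.008 ]
near L [0.3992 0.1247 0.008 ]
near R [0.4339 0.1241 0.008 ]
pk2 bottom edge [0.4194 0.2133 0.008 ]
head [0.4156 0.1625 0.088 ]
tip [0.4148 0.1185 0.083 ]
nut far inner? [0.4634 0.255  0.02  ]
tray end [0.4372 0.0817 0.008 ]
saddle near [0.4616 0.1279 0.022 ]
```

>>> step_arm --gripper '[1,1,1,1,1,1,0.55,0.55,0.55,0.55,0.55,0.55]' --linear '[[0.002,0.002,0.03],[0.002,0.002,0.05],[0.002,0.002,0.062],[0.002,0.002,0.068],[0.002,0.002,0.07],[0.002,0.002,0.07],[0.002,0.002,0.07],[0.002,0.002,0.07],[0.002,0.002,0.07],[0.002,0.002,0.04],[0.002,0.002,-0.02],[0.002,0.002,-0.07]]' --delta_rot '[[0,0,0],[0,0,0],[0,0,0],[0,0,0],[0,0,0],[0,0,0],[0,0,0],[0,0,0],[0,0,0],[0,0,0],[0,0,0],[0,0,0]]'

```text
time: 26.22
eef_pos: [0.4182, 0.1476, 0.1523]
tcp_rot: [1.0, -0.009, 0.0, -0.0]
contact_force: [0.9, -1.0, -0.1]
opening: 0.225
```

```bash
python3 -c "
from h import *
shot('w9');go((.41,-.03,.18,-30),(.42,-.25,.18,-80),(.4625,-.4225,.13,-133),(.4625,-.4225,.07,-133))"
```

```text
t 26.27 tcp [0.4226 0.1483 0.1596] jaw -1.0 open 0.226 F [2.8 1.9 3.2] q6 0.13
(0.41, -0.03, 0.18, -30) [-0.0091, 0.1785, -0.0208] [-0.3, -0.7, 29.0]
(0.42, -0.25, 0.18, -80) [0.0049, 0.3982, -0.021] [-0.6, -0.6, 79.0]
(0.4625, -0.4225, 0.13, -133) [0.0498, 0.57, 0.0292] [-0.9, -0.3, 132.0]
(0.4625, -0.4225, 0.07, -133) [0.049, 0.5701, 0.0892] [-0.9, -0.3, 132.0]
```

View pics/w9.png

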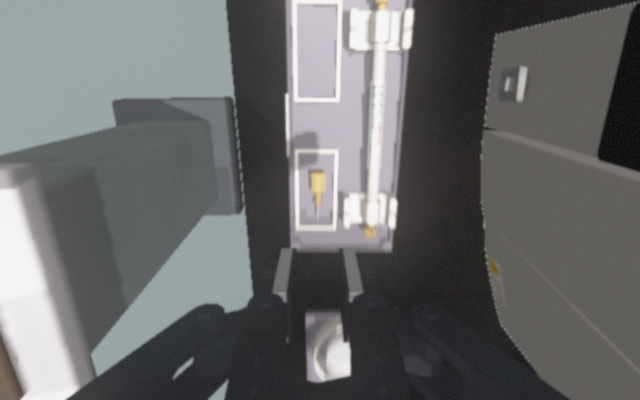

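Fitting A lies straight in the near pocket at (317,190), and the far pocket at (317,50) is still empty. For fitting B I'll use jaw +47°, which keeps the camera on the robot side, away from the instruments.

>>> step_arm --gripper '[0.55,0.55,0.55,0.55,0.55,0.55,0.55,0.55,0.3,0.05,0.05,0.05,0.05,0.05,0.05,0.05]' --linear '[[0,0.02,-0.02],[0,0.07,-0.03],[0,0.12,-0.03],[0,0.17,-0.03],[0,0.22,-0.03],[0.005,0.27,-0.03],[0.01,0.32,-0.03],[0.015,0.37,-0.02],[0.02,0.42,0],[0.03,0.47,0.02],[0.04,0.52,0.04],[0.055,0.569,0.06],[0.055,0.569,0.076],[0.055,0.569,0.076],[0.055,0.569,0.076],[0.055,0.569,0.076]]' --delta_rot '[[0,0,0],[0,0,0],[0,0,0],[0,0,0],[0,0,-5],[0,0,-12],[0,0,-20],[0,0,-28],[0,0,-36],[0,0,-44],[0,0,-48],[0,0,-48],[0,0,-48],[0,0,-48],[0,0,-48],[0,0,-48]]'

```text
time: 28.28
eef_pos: [0.4633, -0.4218, 0.0758]
tcp_rot: [0.917, 0.399, 0.0, 0.001]
contact_force: [0.2, -0.1, 0.4]
opening: 0.476
```

```bash
python3 -c "
from h import *
c=shot('w10');go((.4625,-.4225,.006,47.2))
hsv=cv2.cvtColor(c['frame'],cv2.COLOR_RGB2HSV)
m=((hsv[:,:,0]>8)&(hsv[:,:,0]<30)&(hsv[:,:,1]>60)&(hsv[:,:,2]>110)).astype(np.uint8)
n,l,s,ce=cv2.connectedComponentsWithStats(m)
for i in range(1,n):
    if s[i,4]>60:
        k=np.argwhere(l==i)[:,::-1];mu=k.mean(0);w,V=np.linalg.eigh(np.cov((k-mu).T));d=V[:,1];d=d if d[1]>0 else -d;t=(k-mu)@d
        e0,e1=mu+d*t.min(),mu+d*t.max();A,B=ray(c,*e0,.008),ray(c,*e1,.005);D=(A-B)[:2];L=np.linalg.norm(D);D/=L
        print(s[i],e0,e1,L.round(4),np.degrees(np.arctan2(D[1],D[0])).round(1),(A[:2]-.009*D).round(4))"
```

```text
t 28.32 tcp [ 0.4633 -0.4219  0.0757] jaw 47.0 open 0.48 F [-0.9  0.3 -0.1] q6 -1.72
(0.4625, -0.4225, 0.006, 47.2) [-0.001, -0.0003, 0.0697] [0.1, 0.0, -0.2]
[306 194  22  47 567] [316.01298673 193.94050574] [316.55996576 240.02895839] 0.034 137.6 [ 0.4599 -0.4209]
```

View pics/w10.png

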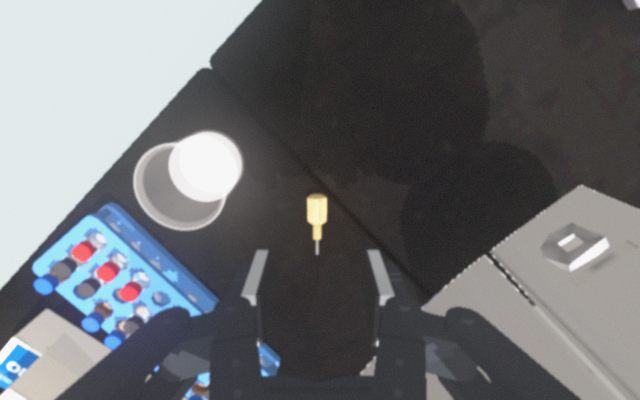

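Fitting B is centred between the jaws: head (317,207), stub tip (317,254). The beaker and rack are clear of the fingers.

>>> step_arm --gripper '[0.05,0.05,0.05,0.05,0.05,0.05,1,1,1,1,1]' --linear '[[-0.0015,-0.0015,0.03],[-0.0015,-0.0015,0.05],[-0.0015,-0.0015,0.063],[-0.0015,-0.0015,0.069],[-0.0015,-0.0015,0.069],[-0.0015,-0.0015,0.069],[-0.0015,-0.0015,0.069],[-0.0015,-0.0015,0.069],[-0.0015,-0.0015,0.069],[-0.0015,-0.0015,0.069],[-0.0015,-0.0015,0.069]]' --delta_rot '[[0,0,0],[0,0,0],[0,0,0],[0,0,0],[0,0,0],[0,0,0],[0,0,0],[0,0,0],[0,0,0],[0,0,0],[0,0,0]]'

```text
time: 29.7
eef_pos: [0.461, -0.4228, 0.006]
tcp_rot: [0.917, 0.398, 0.0, 0.001]
contact_force: [0.3, 0.7, 3.5]
opening: 0.133
```

```bash
python3 -c "
from h import *
go((.461,-.4218,.17,47.2),(.42,-.35,.17,47),(.40,-.03,.17,115),(.41,.10,.17,178.9),(.4187,.236,.17,178.9),(.4187,.236,.08,178.9))"
```

```text
t 29.7 tcp [ 0.461  -0.4228  0.006 ] jaw 47.0 open 0.133 F [0.3 0.7 3.5] q6 -1.72
(0.461, -0.4218, 0.17, 47.2) [0.0007, -0.0005, -0.164] [0.1, 0.0, -0.2]
(0.42, -0.35, 0.17, 47) [0.0252, -0.0795, -0.1641] [0.1, 0.0, -0.0]
(0.4, -0.03, 0.17, 115) [0.2454, -0.3125, -0.1644] [0.0, 0.0, -68.0]
(0.41, 0.1, 0.17, 178.9) [0.3472, -0.3939, -0.1645] [0.0, 0.1, -131.9]
(0.4187, 0.236, 0.17, 178.9) [0.4525, -0.4804, -0.1646] [0.0, 0.1, -131.9]
(0.4187, 0.236, 0.08, 178.9) [0.4526, -0.4805, -0.0746] [0.0, 0.1, -131.9]
```

>>> step_arm --gripper '[1,1,1,1,1,1,1,1,1,1,1,1,1,1,1,1,1,1,1,1]' --linear '[[0,0,-0.04],[0,0,-0.09],[0,0,-0.14],[0.012,-0.04,-0.164],[0.025,-0.08,-0.164],[0.06,-0.115,-0.164],[0.09,-0.148,-0.164],[0.12,-0.18,-0.164],[0.152,-0.214,-0.164],[0.183,-0.247,-0.164],[0.214,-0.28,-0.164],[0.245,-0.3125,-0.164],[0.28,-0.34,-0.164],[0.313,-0.367,-0.164],[0.347,-0.394,-0.164],[0.383,-0.423,-0.164],[0.418,-0.452,-0.164],[0.4525,-0.481,-0.164],[0.4525,-0.481,-0.13],[0.4525,-0.481,-0.09]]' --delta_rot '[[0,0,0],[0,0,0],[0,0,0],[0,0,0],[0,0,-5],[0,0,-14],[0,0,-23],[0,0,-32],[0,0,-41],[0,0,-50],[0,0,-59],[0,0,-68],[0,0,-77],[0,0,-87],[0,0,-97],[0,0,-107],[0,0,-117],[0,0,-127],[0,0,-131.9],[0,0,-131.9]]'

```text
time: 32.2
eef_pos: [0.4182, 0.2376, 0.0947]
tcp_rot: [0.009, 1.0, 0.0, 0.001]
contact_force: [1.1, -0.3, 0.2]
opening: 0.127
```

>>> step_arm --gripper '[1,1,1]' --linear '[[0,0,0.01],[0,0,0.01],[0,0,0.01]]' --delta_rot '[[0,0,0],[0,0,0],[0,0,0]]'

```text
time: 32.58
eef_pos: [0.4193, 0.2369, 0.087]
tcp_rot: [0.01, 1.0, 0.0, 0.001]
contact_force: [0.6, -0.5, -0.6]
opening: 0.132
```

```bash
python3 -c "
from h import *
shot('w11');go((.419,.2355,.0105,178.9))"
```

```text
t 32.62 tcp [0.4194 0.2369 0.0871] jaw 178.8 open 0.13 F [-0.3 -0.1  0.6] q6 -2.82
(0.419, 0.2355, 0.0105, 178.9) [0.0007, -0.0015, 0.0766] [0.1, 0.2, -0.1]
```

View pics/w11.png

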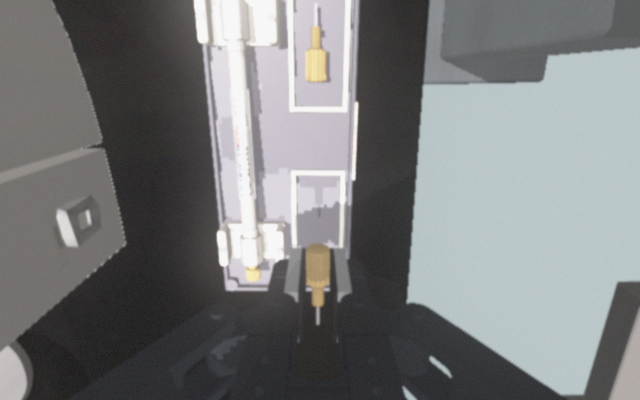

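Fitting A rests in its pocket, now at (317,55). Fitting B is held straight at (317,270) above the other pocket, whose edges are at 293–346. Joint 6 is near its limit, so I'll ease the yaw by 4° while lowering.

>>> step_arm --gripper '[1,1,1,1,1,1,0.55,0.55,0.55,0.55,0.55,0.55,0.55]' --linear '[[0.001,0,0.02],[0.001,0,0.045],[0.001,0,0.063],[0.001,0,0.073],[0.001,0,0.076],[0.001,0,0.076],[0.001,0,0.076],[0.001,0,0.076],[0.001,0,0.076],[0.001,0,0.05],[0.001,0,0],[0.001,0,-0.05],[0.001,0,-0.09]]' --delta_rot '[[0,0,4],[0,0,4],[0,0,4],[0,0,4],[0,0,4],[0,0,4],[0,0,4],[0,0,4],[0,0,4],[0,0,4],[0,0,4],[0,0,4],[0,0,4]]'

```text
time: 34.25
eef_pos: [0.4174, 0.2368, 0.1776]
tcp_rot: [0.045, 0.999, 0.0, 0.001]
contact_force: [0.4, -0.5, -0.5]
opening: 0.228
```

```bash
python3 -c "
from h import *
a=shot('w12')['frame'];b=shot('t12','top')['frame']
z=cv2.resize(b[190:245,220:400],(790,241),interpolation=cv2.INTER_CUBIC)
cv2.imwrite('pics/c12.png',np.vstack([cv2.copyMakeBorder(cv2.resize(a,(560,350)),0,0,0,230,0),z])[:,:,::-1]);go()"
```

```text
t 34.35 tcp [0.4202 0.2378 0.1812] jaw 174.9 open 0.22 F [-0.3 -0.4  1. ] q6 -2.75
```

View pics/c12.png

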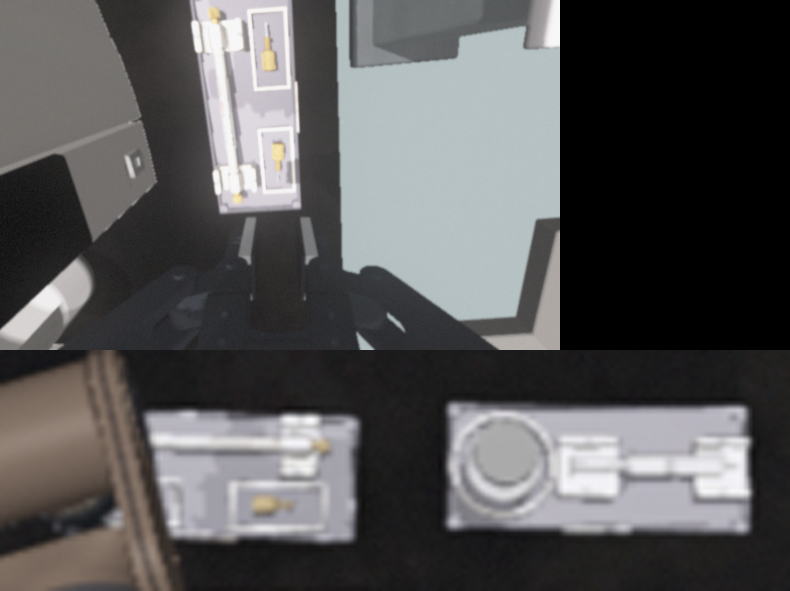

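Top panel (wrist): both fittings lie lengthwise in their pockets, at (268,48) and (278,158) in the crop, and the column is in both saddles. Bottom panel (top view): the syringe is in its saddles and the bottle upright in the collar. I'll do a final numeric check.

```bash
python3 - <<'E'
from h import *
c=np.load("w12.npz");s=640/560
O=np.array([.4408,.1925]);a=np.radians(-1.1);R=np.array([[np.cos(a),-np.sin(a)],[np.sin(a),np.cos(a)]])
def T(n,u,v,z,o=O,Q=R):print(n,np.round(1000*Q.T@(ray(c,u,v,z)[:2]-o),1))
T("col tip far",215*s,11*s,.017);T("col tip near",238*s,199*s,.017)
T("fitA headend",268.5*s,71*s,.01);T("fitA tip",267*s,22*s,.008);T("fitB headend",278.5*s,141*s,.01);T("fitB tip",279.5*s,183*s,.008)
T("tray corner near back",221*s,213*s,.008);T("near front",301*s,207*s,.008)
c=np.load("t12.npz");k=790/180
S=lambda n,x,y,z:T(n,220+x/k-.4,190+(y-350)/k-.4,z,np.array([.4495,-.102]),np.eye(2))
S("syr disc",570,465,.018);S("syr tip",741,465,.018);S("flange",625,465,.018);S("cap",504,452,.112)
E
```

```text
col tip far [ 22.4 -91.2]
col tip near [22.5 92.4]
fitA headend [-21.  -37.1]
fitA tip [-23.  -80.2]
fitB headend [-25.8  32.7]
fitB tip [-23.6  80.4]
tray corner near back [ 45.4 112.4]
near front [-45.9 111.1]
syr disc [ 0.3 20.7]
syr tip [   1.8 -106.7]
flange [  0.8 -20.3]
cap [-0.2 73.4]
```

```bash
python3 -c "
from plant import ctrl
print(ctrl.sign_off())"
```

```text
the job is handed in; nothing more can be done
None
```

Both kits are made up and the job is handed in, at about 34 s of the 131 s allowed; `sign_off` gave no verdict.

The final camera check put every part inside its tolerance. Offsets are in mm in each tray's frame; the "of" values are the targets.

| Part | Across (x) | Along (y) |
|---|---|---|
| Column | 22 of 22 | about +1 of 0 |
| Fitting A | −22 of −23 | about −59 of −55 |
| Fitting B | −25 of −23 | about +57 of +55 |
| Syringe | about +1 of 0 | about −43 of −42 |
| Clear bottle (cap) | 0 of 0 | +73 of +71 |

- **Seating:** I judged from the pictures, not by measuring heights, that the parts are down in their seats and the bottle is upright.
- **Things to leave alone:** I never touched the amber bottle, beaker or marker. I did not re-measure them at the end; the beaker was last seen where it started.
- **Instruments and arm:** The arm stayed clear of the instruments, and the gripper was open and about 17 cm above the column tray at hand-in.
- **Closest call:** Joint 6 came within 0.02 rad of its limit above the last pocket, so I eased the yaw by 4° before releasing fitting B.

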